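# Unlock the tilt-top reading stand and fold its sprung plate flat

### The arm

A 6-joint arm with a two-finger parallel gripper is mounted at the origin on the work surface. World frame = base frame: x ahead of the robot, y to its left, z up, the work surface at z = 0. Lengths are in mm, angles in rad, forces in N, time in s.
With the tool pointing down it reaches from about 275 to 1000 mm from the base axis. Payload 8.4 kg.
Tool frame: the origin (TCP) lies at the very end of the fingers, on their centre line; the grasp point (between the pads) lies 19 mm behind it; z points along the fingers, y is the direction in which the jaws open and shut (so a half turn about z gives the same grasp; the last joint's range is limited). The gripper opens to 85 mm and grips with 20 to 120 N. Pads are 22 mm wide; open, the fingers measure 114 mm over their backs; the gripper's body (76 mm by 85 mm) begins 54 mm behind the grasp point. The pads swing forward as they close: fully open they stand 13 mm farther back than shut.
Start: joints at [-1.105, 0.353, 1.633, -0, 1.155, -0.002], TCP at [281.826, -557.854, 201.981] pointing down, gripper open.
Joint ranges: [-2.63, 2.63], [-0.92, 2.1], [0.06, 2.66], [-1.3, 4.44], [0, 2.69], [-3.02, 3.02]. Speed limits (rad/s): [2.22, 2.22, 2.79, 3.14, 3.14, 3.14].

### API

Orientations are given as [roll, pitch, yaw] about the fixed x, y, z axes, in that order (R = Rz(yaw) Ry(pitch) Rx(roll)).
In Python, from rig import r gives the robot as it stands.
- The arm moves only by the tool move_arm, never from a script. Its argument "increments" is a list of rows, each an object of numbers: "tx", "ty", "tz": the shift along the tool's x, y, z in cm; "rx", "ry", "rz": the turn, a rotation vector about the tool's x, y, z in degrees; "gripper": the gripper's target within -1 to 1 (fully open at 1, half-way at 0, shut at -1). A call has 1 to 12 rows; each row shifts and turns the commanded pose from where the row before left it, along the tool's axes as they then stand; what a row does not reach is not made up. A row lasts 1/10 s, in which the tool goes at most 50 mm and 8.59 degrees, less where a joint would pass 70% of its speed; a pose out of reach is approached as far as the arm can. A call is refused whole if a number of a shift passes 5 or a number of a turn 8.59, either way. A call with a gripper value outside its range is refused whole. The fingers move at their own pace and stop on an object; "squeeze" is the grip in N (left out, the last holds). Time passes only in rows, so rows that do not move let the fingers close. It gives the time, the measured TCP pose, the force and the opening at its end, in the units of the state.
- r.sense(): the state, without advancing time (a new reading comes with each control period).
- r.grab_frame(name): name is "scene" or "top" or "wrist"; returns (picture, depth): 400x640x3 uint8, red, green, blue; 400x640 float32, mm along the optical axis (not along the pixel's ray), 0 where there is no reading.
- r.camera_model(name): a dict with "fx", "fy", "cx", "cy" (pixels), "R" (3x3) and "t" (3): a world point X has camera coordinates R X + t; the wrist camera has in their place "hand_eye" (4x4, takes a point from camera to tool coordinates, whose origin is the TCP and whose axes are the flange's). Camera axes: x right, y down, z forward; pixel columns grow to the right and rows downward; lengths in mm; the calibration is good to about 2 mm. The wrist camera is an equidistant fisheye: a pixel r from the principal point sees the ray r / f radians off the axis. A picture is of the moment at which its call begins: read the wrist's pose just before it. camera_model takes no time and is no camera call.
- r.sign_off(): hands the job in, once; it reports no verdict.
Trained networks look in the newest picture that a camera, given by its name, has taken for a name from the list of things; names that differ only in an ending like _2 or _b are one class to them, and where a whole thing is asked for, a point or a joint stands for the part that bears it (a point fixed in the world has none). Each returns a list of dicts, best first, with "confidence" (0 to 1); they miss things now and then, are a little off and sometimes report something else, mostly with a low value. They report only what shows in the picture. A call takes as long as a camera call. They do not tell look-alikes from the thing itself.
- r.cut_out(query, camera): "mask" (400x640 bool, what is visible of it) and "bbox" ([left, top, right, bottom] in pixels, round what is visible of it).
- r.place_of(query, camera): "location" ([row, column] in pixels: a listed point, or the origin of a listed thing).
The state is a dict: "clock": time; "qpos": joint angles; "qvel": joint speeds; "joint_efforts": joint torques, N m; "eef_pos": TCP position; "tcp_rot": TCP orientation; "contact_force": force on the tool from outside, world axes, zero at the start; "wrist_torque": the same for the moment, N m; "opening": opening from 0.0 (shut) to 1.0 (fully open).
Only numpy, scipy, OpenCV 4.12 (cv2) and the standard library are available. Lean on these libraries where they do the work, as an engineer would, in place of code of your own. Each camera call takes 0.05 s, during which the arm holds its last target. There are 200 camera calls.

### The job

The sprung top of the white reading stand is locked up; fold it away. Pick up the orange release key from the black mat, push its steel rod through the narrow orange-framed slot in the stand's side until the hidden lock tab is pressed fully home, take the key out again and lay it back flat on the mat, and press the tilted plate down until it lies level and its catch holds it there by itself. Do not shove or knock over the other things on the desk.

Things in the scene. Friction and masses are not known exactly. Their poses are not given: they have to be found in the camera images.
- stand: white fixed stand, a flat hollow box 180 mm (its x) by 190 mm (its y) by 60 mm high. Origin: centre of its underside, on the desk; x points from the plate's free edge (near the robot) to its hinge, z up. The slot is in its -y side face (y = -95 mm). The plate lies between two 12 mm wide rims, tops at z = 60 mm; an orange mark on the -y rim's top is straight above the slot
- slot_mouth (a point): centre of the slot's mouth in the outer -y face, 34 mm above the desk; axes as the stand's. Slot 18 mm wide (stand x), 24 mm tall (z 22 to 46 mm), orange frame, wall 12 mm thick; the rod goes in along the stand's +y, fingers do not fit. Inside, across the rod's way, stands the lock tab (34 mm square, z 7 to 41 mm), its front 30 mm behind the mouth (0 to 3 mm more if it starts part-pressed)
- lock_tab (a joint): travel of the hidden lock tab along the stand's +y, m: 0 out, 0.014 pressed fully home against its stop (44 mm behind the mouth). It takes about 4 to 5 N to move, has no return spring and stays where it is left. From about 0.010 on it frees the plate; before that the plate cannot be pressed down
- tilt_plate (a joint): tilt of the plate, rad: 0.45 raised (sprung against its upper stop), 0 level, -0.015 lower stop. At 130 mm from the hinge it takes about 5 to 7 N to press down, about 12 N in the last few mm as a sprung catch under the free edge is pushed aside. Pressed to the lower stop, the catch snaps over and on release holds it at about 0.01; let go earlier, it springs back up
- press_spot (a point): point on the plate's top, 135 mm from the hinge, 40 mm from the free edge, mid-width; axes of the tilting plate. White plate 175 mm long, 162 wide, 8 thick, grey inlay, blue band at the free edge. Hinge line: along the stand's y at stand x = 85 mm, z = 52 mm (plate's underside). Top at z = 60 mm when level; raised, the free edge is about 135 mm up, this spot 118 mm
- key: orange release key lying on the mat, tip roughly to the robot's left: handle 80 mm long (its x), 20 mm wide (its y), 26 mm high (its z), with an 8 mm round-ended steel rod along +x from the handle's front end. Origin: centre of the handle's underside (centre of mass about 5 mm ahead of it); the rod's axis is 13 mm above the underside. 55 to 115 g
- key_tip (a point): end of the key's rod, 140 mm ahead of the key's origin along its x (100 mm beyond the handle), 13 mm above the underside
- mat: fixed black rubber mat 220 mm (x) by 200 mm (y), 3 mm thick. Origin: centre of its underside. The key starts on it and its handle's middle must finally lie over it
- eye_model: bystander: white eyeball model, 120 mm ball (centre 145 mm up) with red muscles on a thin post and 100 mm square base; 205 mm tall. Origin under the base's centre
- spectacle_case: bystander: blue spectacle case 160 x 62 x 45 mm lying between the stand and the robot, long side (x) roughly along the stand's y. Origin under its centre
- cleaner_bottle: bystander: lens cleaner bottle, 40 mm across, 130 mm tall, close to the stand's +y side. Origin under its centre
- mug: bystander: blue mug, 80 mm across, 90 mm tall. Origin under its centre
- phone: bystander: black phone 150 x 72 x 9 mm lying between the mat and the robot. Origin under its centre
- calculator: bystander: grey calculator 140 x 80 x 17 mm behind the stand. Origin under its centre
Not all that is in view belongs to the job. Several things look just like the key: the one meant starts farthest from the robot's base.

How it is judged:
By the outcome, as a careful person would: the job done as asked, in the order asked, and still so for the second after the job is handed in, with the robot touching nothing.
It also fails if it takes over 61 s, if anything falls off the work surface, if the arm or the gripper's body presses on something with over 40 N, if the wrist force passes 120 N, or if a joint passes its speed limit or range.

## Working session

There is one attempt and no reset: what is moved stays moved. The work goes in short steps, Python scripts to look and compute and a tool call to move; the robot and the scene stay as the last step left them, time stands still between calls to the robot, and variables do not carry over. Pictures are saved under pics/ and viewed, about 8 in all and at most 12, crops included, and the job is handed in when it is done.

Besides the shell and the picture viewer there is one more tool, called by a JSON object that holds its "op" and its "data", one argument or row to a line. move_arm: Moves the arm, as the interface text tells. Its arguments: {"type":"object","properties":{"increments":{"type":"array","items":{"type":"object","properties":{"tx":{"type":"number"},"ty":{"type":"number"},"tz":{"type":"number"},"rx":{"type":"number"},"ry":{"type":"number"},"rz":{"type":"number"},"gripper":{"type":"number"}}}},"squeeze":{"type":"number"}},"required":["increments"]}

```bash
mkdir -p pics; ls; cat > h.py <<'E'
import numpy as np, cv2
from rig import r
from scipy.spatial.transform import Rotation as Rot
def pts(cam, depth):
    m=r.camera_model(cam); v,u=np.mgrid[0:400,0:640]
    z=depth; X=np.stack([(u-m['cx'])/m['fx']*z,(v-m['cy'])/m['fy']*z,z],-1)
    W=(X-np.array(m['t']))@np.array(m['R'])
    W[z<=0]=np.nan
    return W
def save(n,img): cv2.imwrite('pics/'+n+'.png',img[:,:,::-1])
E
python3 - <<'E'
from h import *
a,d=r.grab_frame('scene'); b,e=r.grab_frame('top')
np.savez('f0.npz',a=a,d=d,b=b,e=e)
save('s0',a); save('t0',b)
for n in ['key','stand','slot_mouth','press_spot','key_tip','mat','spectacle_case','cleaner_bottle','eye_model','mug','phone']:
    W=pts('top',e)
    for o in r.place_of(n,'top')[:4]:
        i,j=map(int,o['location']); print(n,o['location'],round(o['confidence'],2),W[i,j].round())
print(r.sense())
E
```

```text
pics
key [286.8, 356.1] 0.73 [ 298. -101.   24.]
key [224.3, 432.4] 0.7 [ 491. -329.   32.]
stand [201.6, 286.4] 0.74 [542. 112. 110.]
slot_mouth [204.1, 313.6] 0.81 [540.  35.  60.]
press_spot [207.2, 278.5] 0.68 [523. 133. 121.]
key_tip [210.9, 391.3] 0.54 [ 533. -209.    3.]
key_tip [249.0, 339.0] 0.48 [407. -47.  19.]
mat [223.0, 420.7] 0.74 [ 493. -294.   30.]
mat [271.6, 206.5] 0.41 [329. 363.   8.]
spectacle_case [248.3, 269.0] 0.79 [405. 164.  49.]
cleaner_bottle [185.0, 243.9] 0.59 [596. 254.  44.]
eye_model [164.9, 433.8] 0.72 [ 649. -299.  162.]
mug [271.9, 203.3] 0.91 [328. 373.   7.]
phone [277.8, 428.1] 0.92 [ 330. -321.   11.]
{'clock': 0.65, 'qpos': array([-1.10543618e+00,  3.52976872e-01,  1.63341308e+00, -1.81737453e-06,
        1.15517042e+00, -2.39438053e-03]), 'qvel': array([-3.33662636e-04, -3.53612286e-05,  2.39631466e-04, -1.08012677e-04,
       -9.72931574e-04, -7.69040768e-04]), 'joint_efforts': array([-1.28408323e-03, -6.04960155e+01, -3.42359447e+01, -1.18760217e-04,
        1.38104002e-03, -2.30091308e-05]), 'eef_pos': array([ 281.80771445, -557.86935496,  201.9898179 ]), 'tcp_rot': array([3.14156037e+00, 1.73998017e-06, 4.67755259e-01]), 'contact_force': array([ 1.32593129,  0.26238874, -0.47747309]), 'wrist_torque': array([0.0109232 , 0.01728163, 0.01154836]), 'opening': 1.000979012886813}
```

View pics/s0.png

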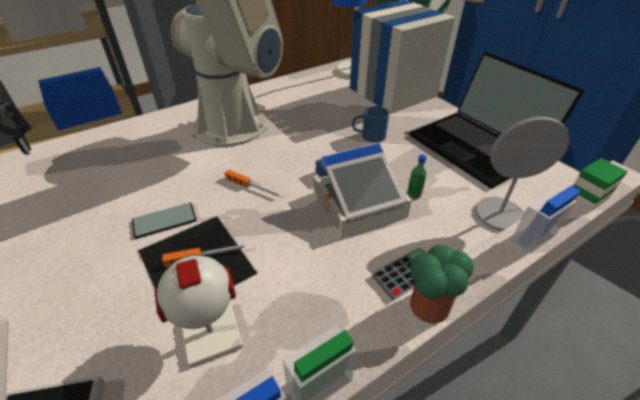

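View pics/t0.png

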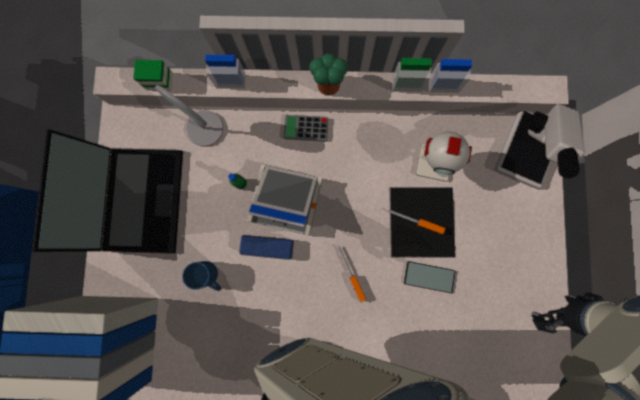

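The top view shows the mat key at (430,226), the decoy at (357,288), the stand at (285,200) with its orange mark at (315,205), and the eye model beside the mat at (440,155). The mat key is the one farthest from the base. Next I'll fit the poses.

```bash
python3 - <<'E'
from h import *
f=np.load('f0.npz')
def rect(P):
    (c,s,a)=cv2.minAreaRect(P.astype(np.float32)); return np.round(c,1),np.round(s,1),round(a,1)
for cam,im,d in (('top',f['b'],f['e']),('scene',f['a'],f['d'])):
    W=pts(cam,d); hsv=cv2.cvtColor(im,cv2.COLOR_RGB2HSV)
    x,y,z=W[...,0],W[...,1],W[...,2]
    reg=(abs(x-545)<150)&(abs(y-110)<130)
    m=reg&(z>53)&(z<67)&(x>440)
    m=cv2.morphologyEx(m.astype(np.uint8),cv2.MORPH_OPEN,np.ones((2,2)))>0
    print(cam,'rim',m.sum(),rect(W[m][:,:2]),np.median(z[m]))
    org=(hsv[...,0]<15)&(hsv[...,1]>150)&(hsv[...,2]>90)
    k=reg&org; print('orange on stand',[W[p].round().tolist() for p in zip(*np.where(k))][:14])
    k=org&(abs(x-500)<90)&(abs(y+320)<90)&(z<45)
    if k.sum()>5:
        print('handle',k.sum(),rect(W[k][:,:2]),np.median(z[k]),W[k].mean(0).round(1))
    mat=(hsv[...,2]<45)&(abs(x-500)<150)&(abs(y+300)<150)&(z<15)
    print('mat',rect(W[mat][:,:2]),np.median(z[mat]))
    kk=(hsv[...,2]>70)&(x>440)&(x<570)&(y>-400)&(y<-190)&(z>8)&(z<25)&~org
    print('rod',[W[p].round().tolist() for p in zip(*np.where(kk))][:30])
    pl=reg&(z>70)&(z<130); P=W[pl]; c=np.median(P,0); u,s,vt=np.linalg.svd(P-c,full_matrices=False); print('plate',c.round(),vt[2].round(3))
big=cv2.resize(f['b'][130:300,230:480],None,fx=3.2,fy=3.2,interpolation=cv2.INTER_CUBIC); save('c0',big)
E
```

```text
top rim 546 (array([557.9, 124.9]), array([196.4, 188.8]), 78.7) nan
orange on stand []
handle 196 (array([ 485.4, -333.2]), array([88. , 25.7]), 70.8) 29.243830540260014 [ 484.9 -327.8   27.4]
mat (array([ 499.7, -306. ]), array([213.7, 193.8]), 1.7) 4.087362372521417
rod [[552.0, -205.0, 9.0], [531.0, -199.0, 23.0], [532.0, -203.0, 19.0], [529.0, -197.0, 19.0], [529.0, -200.0, 18.0], [528.0, -203.0, 23.0], [529.0, -206.0, 22.0], [529.0, -209.0, 20.0], [529.0, -212.0, 20.0], [526.0, -200.0, 19.0], [525.0, -203.0, 20.0], [526.0, -206.0, 18.0], [525.0, -209.0, 23.0], [526.0, -213.0, 18.0], [526.0, -216.0, 19.0], [526.0, -219.0, 20.0], [523.0, -209.0, 18.0], [523.0, -213.0, 16.0], [522.0, -215.0, 23.0], [523.0, -219.0, 20.0], [523.0, -222.0, 19.0], [523.0, -224.0, 22.0], [523.0, -228.0, 22.0], [520.0, -218.0, 21.0], [520.0, -222.0, 18.0], [520.0, -225.0, 20.0], [520.0, -228.0, 21.0], [520.0, -231.0, 17.0], [520.0, -234.0, 18.0], [520.0, -237.0, 20.0]]
plate [558. 121. 101.] [-0.422  0.086 -0.903]
scene rim 903 (array([564.4,  96.8]), array([261.8, 200.9]), 36.7) nan
orange on stand [[5
[... 431 characters left out ...]
.0, 20.0], [526.0, -205.0, 19.0], [529.0, -203.0, 21.0], [528.0, -201.0, 18.0], [529.0, -199.0, 19.0], [529.0, -196.0, 16.0], [520.0, -220.0, 19.0], [523.0, -218.0, 21.0], [522.0, -216.0, 18.0], [523.0, -214.0, 18.0], [526.0, -212.0, 20.0], [527.0, -210.0, 20.0], [528.0, -208.0, 20.0], [529.0, -206.0, 19.0], [530.0, -204.0, 20.0], [531.0, -202.0, 19.0], [531.0, -200.0, 17.0], [530.0, -197.0, 15.0], [517.0, -231.0, 20.0], [519.0, -229.0, 21.0], [518.0, -226.0, 18.0], [520.0, -225.0, 19.0], [521.0, -223.0, 19.0], [522.0, -221.0, 19.0], [522.0, -219.0, 17.0], [526.0, -217.0, 20.0], [527.0, -215.0, 20.0], [528.0, -213.0, 19.0], [526.0, -211.0, 16.0]]
plate [559. 118.  99.] [ 0.423 -0.086  0.902]
```

View pics/c0.png

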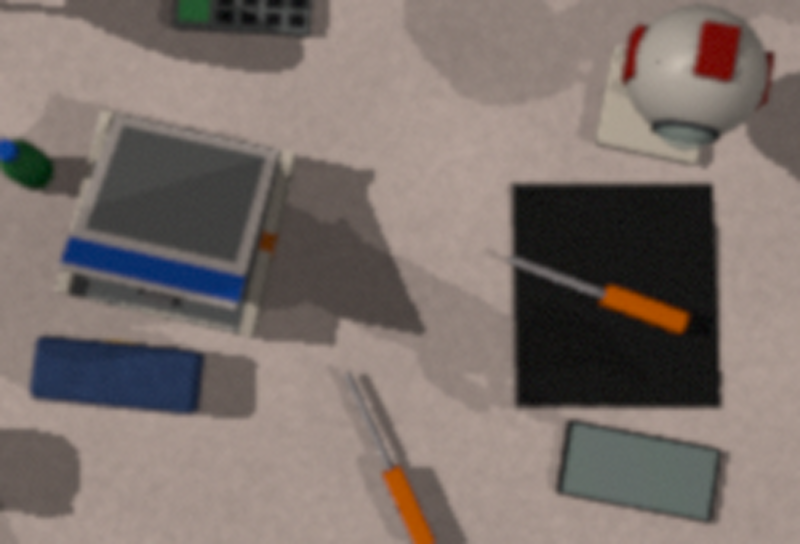

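The crop shows the key's rod pointing up-left off the mat, the stand yawed about -11.4°, and the orange mark at about (537,35) mm. I estimate the key origin at (485,-332) with yaw 71.4°. I'll go above it now.

{"op": "move_arm", "data": {
  "increments": [
    {"tx": 4.1,"ty": -1.61,"tz": 0.74,"gripper": 1},
    {"tx": 4.1,"ty": -1.61,"tz": 0.74},
    {"tx": 4.1,"ty": -1.61,"tz": 0.74},
    {"tx": 4.1,"ty": -1.61,"tz": 0.74},
    {"tx": 4.1,"ty": -1.61,"tz": 0.74},
    {"tx": 4.1,"ty": -1.61,"tz": 0.74},
    {"tx": 4.1,"ty": -1.61,"tz": 0.74},
    {"rz": -8.59},
    {"rz": -8.59},
    {"rz": -8.59},
    {"rz": -8.59},
    {"rz": -8.59}
  ]
}}

```text
invalid input
```

{"op": "move_arm", "data": {
  "increments": [
    {"rz": -1.6},
    {}
  ]
}}

```text
invalid input
```

```bash
cat >> h.py <<'E'
def wpts(d,s):
    m=r.camera_model('wrist'); v,u=np.mgrid[0:400,0:640]
    a=(u-m['cx'])/m['fx']; b=(v-m['cy'])/m['fy']; th=np.hypot(a,b)
    k=np.where(th<1e-6,1,np.tan(th)/np.maximum(th,1e-6))
    X=np.stack([a*k*d,b*k*d,d],-1); H=np.array(m['hand_eye'])
    T=X@H[:3,:3].T+H[:3,3]
    R=Rot.from_euler('xyz',s['tcp_rot']).as_matrix()
    W=T@R.T+s['eef_pos']; W[(d<=0)|(th>1.4)]=np.nan
    return W
def tool_delta(s,dx):
    R=Rot.from_euler('xyz',s['tcp_rot']).as_matrix(); return (R.T@np.array(dx)/10).round(2)
E
python3 - <<'E'
from h import *
s=r.sense(); a,d=r.grab_frame('wrist'); np.savez('w1.npz',a=a,d=d); save('w1',a)
print(s['eef_pos'],s['tcp_rot'],s['clock'],s['opening'])
W=wpts(d,s); hsv=cv2.cvtColor(a,cv2.COLOR_RGB2HSV); x,y,z=np.moveaxis(W,-1,0)
org=(hsv[...,0]<15)&(hsv[...,1]>150)&(hsv[...,2]>80)&(abs(x-485)<90)&(abs(y+330)<90)&(z>22)&(z<40)
print(org.sum(),cv2.minAreaRect(W[org][:,:2].astype(np.float32)),np.median(z[org]))
kk=(x>440)&(x<570)&(y>-285)&(y<-180)&(z>12)&(z<28); P=W[kk][:,:2]
c=P.mean(0);u,S,vt=np.linalg.svd(P-c,full_matrices=False);print('rod',kk.sum(),c,np.degrees(np.arctan2(vt[0,1],vt[0,0])),P[P[:,1].argmax()],np.median(z[kk]))
for o in r.place_of('key_tip','wrist')[:2]+r.place_of('key','wrist')[:2]:
    i,j=map(int,o['location']); print(o,W[i,j])
E
```

```text
[ 281.80771445 -557.86935496  201.9898179 ] [3.14156037e+00 1.73998017e-06 4.67755259e-01] 0.65 1.000979012886813
0 ((0.0, 0.0), (0.0, 0.0), 0.0) nan
  return _methods._mean(a, axis=axis, dtype=dtype,
  ret = ret.dtype.type(ret / rcount)
<stdin>:8: RuntimeWarning: Mean of empty slice.
  ret = um.true_divide(
Traceback (most recent call last):
IndexError: index 0 is out of bounds for axis 0 with size 0
```

The moves were refused as invalid input, so the arm hasn't moved. I'll retry with every key given in each row.

{"op": "move_arm", "data": {
  "increments": [
    {"tx": 4.1,"ty": -1.61,"tz": 0.74,"rx": 0,"ry": 0,"rz": 0,"gripper": 1},
    {"tx": 4.1,"ty": -1.61,"tz": 0.74,"rx": 0,"ry": 0,"rz": 0,"gripper": 1},
    {"tx": 4.1,"ty": -1.61,"tz": 0.74,"rx": 0,"ry": 0,"rz": 0,"gripper": 1},
    {"tx": 4.1,"ty": -1.61,"tz": 0.74,"rx": 0,"ry": 0,"rz": 0,"gripper": 1},
    {"tx": 4.1,"ty": -1.61,"tz": 0.74,"rx": 0,"ry": 0,"rz": 0,"gripper": 1},
    {"tx": 4.1,"ty": -1.61,"tz": 0.74,"rx": 0,"ry": 0,"rz": 0,"gripper": 1},
    {"tx": 4.1,"ty": -1.61,"tz": 0.74,"rx": 0,"ry": 0,"rz": 0,"gripper": 1},
    {"tx": 0,"ty": 0,"tz": 0,"rx": 0,"ry": 0,"rz": -8.5,"gripper": 1},
    {"tx": 0,"ty": 0,"tz": 0,"rx": 0,"ry": 0,"rz": -8.5,"gripper": 1},
    {"tx": 0,"ty": 0,"tz": 0,"rx": 0,"ry": 0,"rz": -8.5,"gripper": 1},
    {"tx": 0,"ty": 0,"tz": 0,"rx": 0,"ry": 0,"rz": -8.5,"gripper": 1},
    {"tx": 0,"ty": 0,"tz": 0,"rx": 0,"ry": 0,"rz": -8.5,"gripper": 1}
  ],
  "squeeze": 60
}}

```text
clock: 1.9
eef_pos: [487.3, -327.8, 150.2]
tcp_rot: [3.141, 0.0, 1.216]
contact_force: [-0.1, -0.3, -0.4]
opening: 0.999
```

```bash
cat > look1.py <<'E'
from h import *
s=r.sense(); a,d=r.grab_frame('wrist'); np.savez('w1.npz',a=a,d=d); save('w1',a)
print(s['eef_pos'],s['tcp_rot'],s['clock'],s['opening'])
W=wpts(d,s); hsv=cv2.cvtColor(a,cv2.COLOR_RGB2HSV); x,y,z=np.moveaxis(W,-1,0)
org=(hsv[...,0]<15)&(hsv[...,1]>150)&(hsv[...,2]>60)&(abs(x-485)<90)&(abs(y+330)<90)&(z>22)&(z<40)
if org.sum()>5: print(org.sum(),cv2.minAreaRect(W[org][:,:2].astype(np.float32)),np.median(z[org]))
kk=(x>440)&(x<570)&(y>-285)&(y<-180)&(z>12)&(z<28); P=W[kk][:,:2]
if len(P)>5:
    c=P.mean(0);u,S,vt=np.linalg.svd(P-c,full_matrices=False);print('rod',kk.sum(),c,np.degrees(np.arctan2(vt[0,1],vt[0,0])),P[P[:,1].argmax()],np.median(z[kk]))
for o in r.place_of('key_tip','wrist')[:2]+r.place_of('key','wrist')[:2]:
    i,j=map(int,o['location']); print(o,W[i,j])
E
python3 look1.py
```

```text
[ 487.27477737 -327.78793337  150.24230289] [3.14148001e+00 3.81680760e-05 1.21587733e+00] 1.9 0.999043089128271
803 ((484.45538330078125, -327.7867736816406), (80.88459777832031, 20.9625244140625), 71.38607788085938) 28.634435930602578
rod 742 [ 514.4738581  -241.13289639] -109.42892748750212 [ 528.92332907 -196.46354749] 19.33684378310521
{'location': [43.9, 309.3], 'confidence': 0.79} [ 528.63860532 -200.1218323    20.24162437]
{'location': [175.1, 311.4], 'confidence': 0.75} [ 485.76667227 -321.2467639    29.93922715]
{'location': [65.3, 98.9], 'confidence': 0.57} [ 299.2006089  -110.63090669   14.32172779]
```

View pics/w1.png

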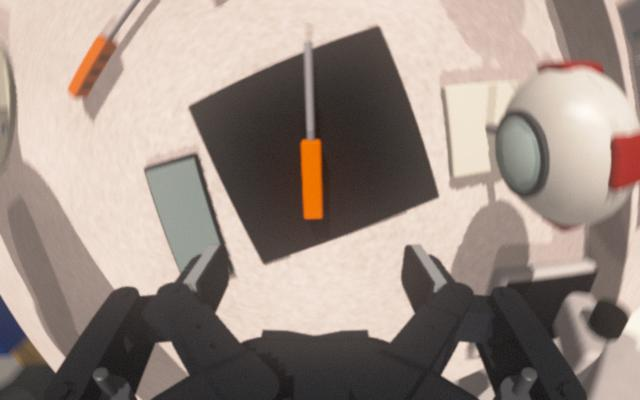

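The wrist view shows the mat key at (312,180), nearly aligned, with the eye model clear to the right. I'll descend and grip.

{"op": "move_arm", "data": {
  "increments": [
    {"tx": 0.31,"ty": -0.25,"tz": 2.5,"rx": 0,"ry": 0,"rz": -1.5,"gripper": 1},
    {"tx": 0,"ty": 0,"tz": 4,"rx": 0,"ry": 0,"rz": 0,"gripper": 1},
    {"tx": 0,"ty": 0,"tz": 4,"rx": 0,"ry": 0,"rz": 0,"gripper": 1},
    {"tx": 0,"ty": 0,"tz": 2.5,"rx": 0,"ry": 0,"rz": 0,"gripper": 1},
    {"tx": 0,"ty": 0,"tz": 1.2,"rx": 0,"ry": 0,"rz": 0,"gripper": 1},
    {"tx": 0,"ty": 0,"tz": 0,"rx": 0,"ry": 0,"rz": 0,"gripper": -1},
    {"tx": 0,"ty": 0,"tz": 0,"rx": 0,"ry": 0,"rz": 0,"gripper": -1},
    {"tx": 0,"ty": 0,"tz": 0,"rx": 0,"ry": 0,"rz": 0,"gripper": -1},
    {"tx": 0,"ty": 0,"tz": 0,"rx": 0,"ry": 0,"rz": 0,"gripper": -1},
    {"tx": 0,"ty": 0,"tz": 0,"rx": 0,"ry": 0,"rz": 0,"gripper": -1},
    {"tx": 0,"ty": 0,"tz": 0,"rx": 0,"ry": 0,"rz": 0,"gripper": -1}
  ],
  "squeeze": 60
}}

```text
clock: 3.15
eef_pos: [486.2, -324.3, 8.8]
tcp_rot: [3.141, 0.0, 1.236]
contact_force: [-0.7, 0.3, -0.4]
opening: 0.0
```

The opening reads 0, so the handle isn't between the pads. I'll look.

```bash
python3 look1.py
```

```text
[ 486.1983206  -324.25305972    8.7659628 ] [3.14071881e+00 2.13754560e-04 1.23554697e+00] 3.15 0.0003269413635616989
1914 ((491.2521667480469, -307.0987243652344), (37.65715789794922, 21.00164222717285), 71.07067108154297) 28.881435130858684
rod 2445 [ 513.81706369 -242.66491089] -109.33343000675045 [ 525.01323691 -199.78413287] 19.332502904253104
{'location': [55.3, 15.1], 'confidence': 0.96} [ 298.05667543 -110.07055355    3.0846537 ]
{'location': [230.9, 312.6], 'confidence': 0.55} [ 487.22432958 -316.30812251   28.98942836]
```

View pics/w1.png

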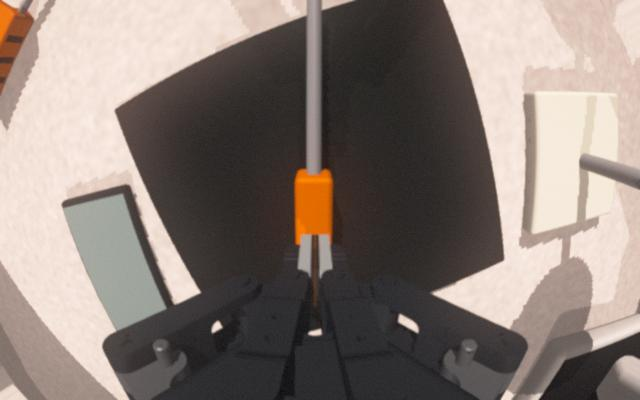

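```bash
python3 - <<'E'
from h import *
s=r.sense(); f=np.load('w1.npz'); W=wpts(f['d'],s)
R=Rot.from_euler('xyz',s['tcp_rot']).as_matrix(); T=(W-s['eef_pos'])@R
for row in (225,238,245,255,265,280,300):
    print(row,[ (c,T[row,c].round(0).astype(int).tolist()) for c in (298,305,310,315,320,326,332)])
a,d=r.grab_frame('scene'); save('s1',cv2.resize(a[180:340,110:310],None,fx=3,fy=3,interpolation=cv2.INTER_CUBIC))
print(s['contact_force'],s['joint_efforts'])
c=f['a'][160:340,220:420]; save('w1c',cv2.resize(c,None,fx=3,fy=3,interpolation=cv2.INTER_CUBIC))
E
```

```text
225 [(298, [11, -9, -20]), (305, [11, -5, -20]), (310, [11, -3, -20]), (315, [11, 0, -21]), (320, [11, 3, -20]), (326, [11, 6, -20]), (332, [0, 11, 6])]
238 [(298, [3, -9, -19]), (305, [11, -5, -37]), (310, [11, -2, -38]), (315, [12, 0, -39]), (320, [12, 2, -39]), (326, [11, 5, -38]), (332, [-9, 11, 6])]
245 [(298, [8, -8, -39]), (305, [11, -5, -45]), (310, [11, -2, -45]), (315, [12, 0, -46]), (320, [11, 2, -45]), (326, [11, 5, -45]), (332, [7, 8, -36])]
255 [(298, [7, -8, -48]), (305, [11, -4, -56]), (310, [11, -2, -55]), (315, [11, 0, -56]), (320, [11, 2, -55]), (326, [11, 5, -55]), (332, [7, 8, -48])]
265 [(298, [12, -7, -65]), (305, [11, -4, -63]), (310, [11, -2, -63]), (315, [11, 0, -63]), (320, [11, 2, -64]), (326, [11, 4, -64]), (332, [7, 7, -57])]
280 [(298, [12, -6, -77]), (305, [12, -4, -76]), (310, [6, -2, -66]), (315, [6, 0, -68]), (320, [7, 2, -68]), (326, [12, 4, -77]), (332, [12, 6, -77])]
300 [(298, [17, -5, -96]), (305, [12, -3, -88]), (310, [-3, -2, -68]), (315, [-4, 0, -67]), (320, [3, 2, -76]), (326, [13, 3, -90]), (332, [17, 5, -95])]
[-0.22212648 -0.78418012 -0.50872586] [-3.81093214e-04 -6.24524617e+01 -2.35065973e+01 -1.40591854e-05
 -7.74755899e-04  1.71243853e-03]
```

View pics/w1c.png

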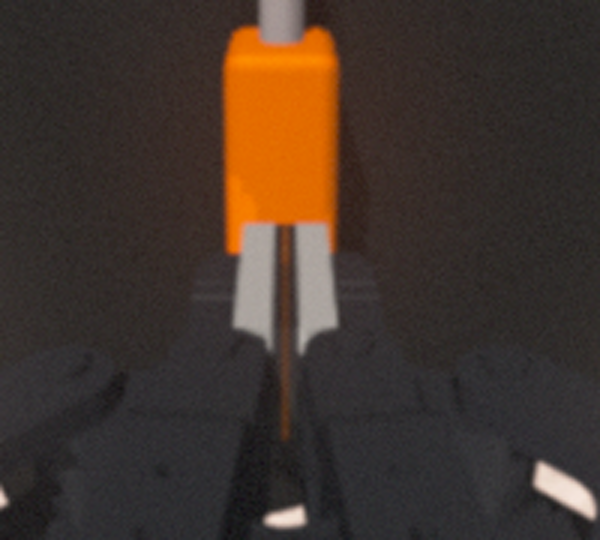

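View pics/s1.png

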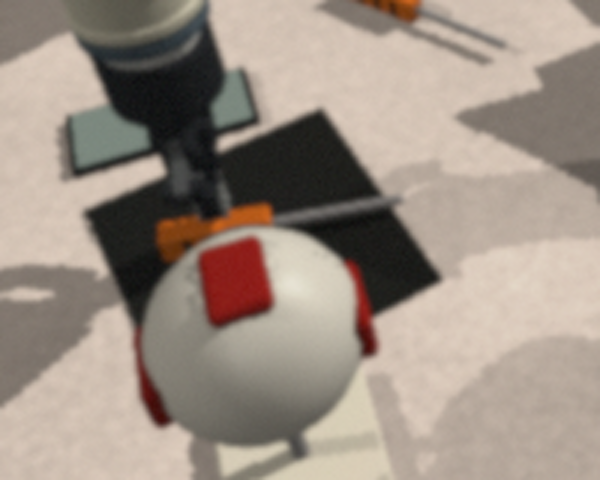

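```bash
python3 - <<'E'
from h import *
s=r.sense(); print(np.array(r.camera_model('wrist')['hand_eye']).round(2))
for cam in ('scene','top'):
    a,d=r.grab_frame(cam); W=pts(cam,d); R=Rot.from_euler('xyz',s['tcp_rot']).as_matrix(); T=(W-s['eef_pos'])@R
    m=(abs(T[...,0])<18)&(abs(T[...,1])<40)&(T[...,2]<-22)&(T[...,2]>-110)
    P=T[m]
    if len(P):
        o=P[P[:,2].argsort()[::-1]]; print(cam,len(P),o[:40:3].round().astype(int).tolist())
E
```

```text
[[   0.     -0.96   -0.28   72.33]
 [   1.      0.      0.     -0.29]
 [  -0.     -0.28    0.96 -171.9 ]
 [   0.      0.      0.      1.  ]]
scene 225 [[5, 8, -22], [16, 8, -22], [10, 0, -22], [7, 8, -32], [8, 7, -34], [10, 6, -36], [-2, 12, -36], [6, 12, -37], [-4, 13, -38], [-10, 7, -39], [1, 10, -40], [-3, 10, -41], [-12, 5, -41], [-1, 15, -43]]
top 35 [[9, 5, -23], [4, -9, -23], [12, -6, -26], [10, 7, -40], [1, -13, -41], [6, -11, -45], [6, -12, -57], [13, -6, -76], [11, -25, -82], [11, -31, -87], [10, -27, -91], [10, -31, -97]]
```

The scene view shows the closed finger ends just above the handle. Both cameras put them about 32–36 mm short of the reported TCP, so the working offset is that the real tips sit about 33 mm behind the stated TCP. I'll open and go lower in small steps, watching the force.

{"op": "move_arm", "data": {
  "increments": [
    {"tx": 0,"ty": 0,"tz": 0,"rx": 0,"ry": 0,"rz": 0,"gripper": 1},
    {"tx": 0,"ty": 0,"tz": 0,"rx": 0,"ry": 0,"rz": 0,"gripper": 1},
    {"tx": 0,"ty": 0,"tz": 0,"rx": 0,"ry": 0,"rz": 0,"gripper": 1},
    {"tx": 0,"ty": 0,"tz": 0,"rx": 0,"ry": 0,"rz": 0,"gripper": 1},
    {"tx": 0,"ty": 0,"tz": 0,"rx": 0,"ry": 0,"rz": 0,"gripper": 1},
    {"tx": 0,"ty": 0,"tz": 1,"rx": 0,"ry": 0,"rz": 0,"gripper": 1},
    {"tx": 0,"ty": 0,"tz": 1,"rx": 0,"ry": 0,"rz": 0,"gripper": 1},
    {"tx": 0,"ty": 0,"tz": 0.5,"rx": 0,"ry": 0,"rz": 0,"gripper": 1}
  ]
}}

```text
clock: 4.25
eef_pos: [485.1, -323.5, -18.4]
tcp_rot: [-3.14, -0.0, 1.236]
contact_force: [0.6, -0.2, -0.8]
opening: 1.001
```

```bash
python3 look1.py; python3 - <<'E'
from h import *
s=r.sense(); f=np.load('w1.npz'); W=wpts(f['d'],s)
R=Rot.from_euler('xyz',s['tcp_rot']).as_matrix(); T=(W-s['eef_pos'])@R
m=(abs(T[...,1])>30)&(abs(T[...,1])<60)&(T[...,0]<14)&(T[...,0]>5)&(W[...,2]<100)
o=np.c_[T[m],W[m]][T[m][:,2].argsort()[::-1]]; k=o[:,5]>8; print(m.sum(),o[k][:200:12][:,[0,1,2,5]].round().astype(int).tolist())
E
```

```text
[ 485.14307785 -323.5419411   -18.37578514] [-3.13983620e+00 -4.79224309e-04  1.23570189e+00] 4.25 1.0011589512577739
1214 ((484.4368896484375, -326.3702087402344), (78.66513061523438, 20.736186981201172), 70.44857788085938) 27.96065252531535
rod 3198 [ 512.11566499 -247.41596191] -109.25091740722418 [ 521.88693951 -208.62939532] 19.296133368104975
{'location': [166.5, 594.8], 'confidence': 0.33} [ 666.09170338 -332.9611163    16.83724273]
{'location': [250.2, 315.7], 'confidence': 0.74} [ 488.44011099 -314.10450806   29.8307142 ]
7700 [[6, 43, -43, 25], [8, 42, -44, 26], [8, 42, -45, 27], [10, -43, -46, 28], [7, -43, -47, 29], [5, -43, -47, 29], [11, 48, -47, 30], [11, -43, -48, 30], [12, 43, -48, 30], [6, -43, -48, 31], [11, -49, -49, 31], [11, 46, -49, 31], [6, 42, -49, 31], [11, 47, -49, 32], [11, 47, -50, 32], [8, 42, -50, 32], [9, 43, -50, 32]]
```

{"op": "move_arm", "data": {
  "increments": [
    {"tx": 0,"ty": 0,"tz": 0.7,"rx": 0,"ry": 0,"rz": 0,"gripper": 1},
    {"tx": 0,"ty": 0,"tz": 0,"rx": 0,"ry": 0,"rz": 0,"gripper": -1},
    {"tx": 0,"ty": 0,"tz": 0,"rx": 0,"ry": 0,"rz": 0,"gripper": -1},
    {"tx": 0,"ty": 0,"tz": 0,"rx": 0,"ry": 0,"rz": 0,"gripper": -1},
    {"tx": 0,"ty": 0,"tz": 0,"rx": 0,"ry": 0,"rz": 0,"gripper": -1},
    {"tx": 0,"ty": 0,"tz": 0,"rx": 0,"ry": 0,"rz": 0,"gripper": -1},
    {"tx": 0,"ty": 0,"tz": 0,"rx": 0,"ry": 0,"rz": 0,"gripper": -1}
  ],
  "squeeze": 60
}}

```text
clock: 5.1
eef_pos: [486.3, -324.3, -23.4]
tcp_rot: [3.141, 0.0, 1.236]
contact_force: [0.9, 0.3, 2.3]
opening: 0.22
```

Gripped: opening 0.22 is about 19–20 mm. I'll lift and carry the key to a point in front of the slot.

{"op": "move_arm", "data": {
  "increments": [
    {"tx": 0,"ty": 0,"tz": -1.5,"rx": 0,"ry": 0,"rz": 0,"gripper": -1},
    {"tx": 0,"ty": 0,"tz": -2.2,"rx": 0,"ry": 0,"rz": 0,"gripper": -1},
    {"tx": 2,"ty": -0.5,"tz": 0,"rx": 0,"ry": 0,"rz": 0,"gripper": -1},
    {"tx": 3.5,"ty": -0.9,"tz": 0,"rx": 0,"ry": 0,"rz": 0,"gripper": -1},
    {"tx": 3.5,"ty": -0.9,"tz": 0,"rx": 0,"ry": 0,"rz": 0,"gripper": -1},
    {"tx": 3.5,"ty": -0.9,"tz": 0,"rx": 0,"ry": 0,"rz": 0,"gripper": -1},
    {"tx": 3.5,"ty": -0.9,"tz": 0,"rx": 0,"ry": 0,"rz": 0,"gripper": -1},
    {"tx": 1.6,"ty": -0.4,"tz": 0,"rx": 0,"ry": 0,"rz": 0,"gripper": -1},
    {"tx": 0,"ty": 0,"tz": 0,"rx": 0,"ry": 0,"rz": -3.7,"gripper": -1},
    {"tx": 0,"ty": 0,"tz": 0,"rx": 0,"ry": 0,"rz": -3.7,"gripper": -1},
    {"tx": 0,"ty": 0,"tz": 0,"rx": 0,"ry": 0,"rz": 0,"gripper": -1}
  ],
  "squeeze": 60
}}

```text
clock: 6.2
eef_pos: [501.6, -142.9, 14.0]
tcp_rot: [3.141, 0.0, 1.366]
contact_force: [0.9, 0.7, -1.2]
opening: 0.22
```

```bash
cat > look2.py <<'E'
from h import *
s=r.sense(); a,d=r.grab_frame('wrist'); b,e=r.grab_frame('scene'); np.savez('w2.npz',a=a,d=d,b=b,e=e); 
c=cv2.resize(b[150:240,240:400],(640,360),interpolation=cv2.INTER_CUBIC)
w=cv2.resize(a[:300,160:560],(800,600))[:240]
save('m2',np.vstack([np.pad(c,((0,0),(80,80),(0,0))),w]))
print(s['eef_pos'],s['tcp_rot'],s['clock'],s['opening'])
for n,A,W in (('w',a,wpts(d,s)),('s',b,pts('scene',e))):
    hsv=cv2.cvtColor(A,cv2.COLOR_RGB2HSV); x,y,z=np.moveaxis(W,-1,0)
    o=(hsv[...,0]<18)&(hsv[...,1]>130)&(hsv[...,2]>60)
    k=o&(abs(x-537)<40)&(abs(y-33)<25)&(z>55)&(z<67)
    print(n,'mark',k.sum(),W[k].mean(0),W[k].min(0),W[k].max(0))
    k=o&(abs(x-537)<40)&(abs(y-30)<25)&(z<52)&(z>15)
    if k.any(): print(n,'frame',k.sum(),np.median(W[k],0),W[k].min(0),W[k].max(0))
    k=o&(abs(x-505)<60)&(y<-70)&(y>-240)&(z>20)
    if k.sum()>9: print(n,'handle',k.sum(),cv2.minAreaRect(W[k][:,:2].astype(np.float32)),np.percentile(z[k],[5,50,95]))
    k=(~o)&(abs(x-520)<50)&(y>-95)&(y<20)&(z>28)&(z<75); P=W[k]
    if k.sum()>9:
        cc=np.median(P,0);u,S,vt=np.linalg.svd(P-cc,full_matrices=False);print(n,'rod',k.sum(),cc,np.degrees(np.arctan2(vt[0,1],vt[0,0])),vt[0],P[P[:,1].argsort()[-5:]].round().tolist())
for cam in ('wrist','scene'):
    W=wpts(d,s) if cam=='wrist' else pts('scene',e)
    for n in ('slot_mouth','key_tip'):
        for q in r.place_of(n,cam)[:2]:
            i,j=map(int,q['location']); print(cam,n,q,W[i,j].round(1))
E
python3 look2.py
```

```text
[ 501.57267903 -142.87466956   14.03770843] [3.14092631e+00 5.97844442e-05 1.36633943e+00] 6.2 0.22034430246173292look2.py:11: RuntimeWarning: Mean of empty slice.
  print(n,'mark',k.sum(),W[k].mean(0),W[k].min(0),W[k].max(0))
  ret = um.true_divide(
Traceback (most recent call last):
  File "look2.py", line 11, in <module>
    print(n,'mark',k.sum(),W[k].mean(0),W[k].min(0),W[k].max(0))
                                        ~~~~~~~~^^^
ValueError: zero-size array to reduction operation minimum which has no identity
```

View pics/m2.png

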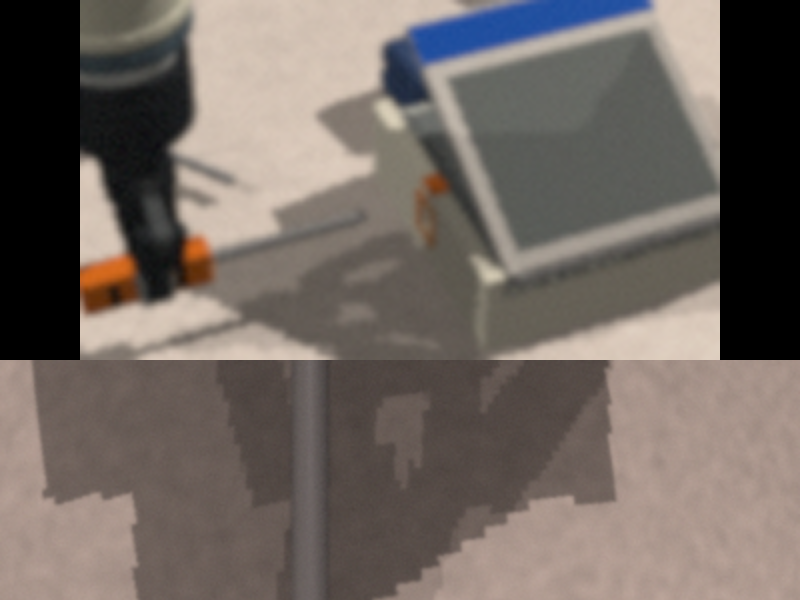

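The top half, from the scene camera, shows the level rod at (215–365, 215–260) pointing at the orange slot frame at (425,215), with the mark above it at (437,183). The wrist camera can't see the slot from here. I'll measure the rod relative to the slot in the scene camera.

```bash
cat > look3.py <<'E'
from h import *
s=r.sense(); b,e=r.grab_frame('scene'); t,te=r.grab_frame('top'); np.savez('w3.npz',b=b,e=e,t=t,te=te)
print(s['eef_pos'],s['tcp_rot'][2],s['clock'],s['contact_force'])
for n,A,W in (('s',b,pts('scene',e)),('t',t,pts('top',te))):
    hsv=cv2.cvtColor(A,cv2.COLOR_RGB2HSV); x,y,z=np.moveaxis(W,-1,0)
    o=(hsv[...,0]<18)&(hsv[...,1]>120)&(hsv[...,2]>50)
    def st(l,k):
        if k.sum()>2: print(n,l,k.sum(),np.median(W[k],0).round(1),W[k].min(0).round(1),W[k].max(0).round(1))
    st('mark',o&(abs(x-537)<40)&(abs(y-33)<25)&(z>56)&(z<68))
    st('frame',o&(abs(x-537)<40)&(abs(y-30)<25)&(z<52)&(z>12))
    k=o&(abs(x-505)<60)&(y<-70)&(y>-240)&(z>20)
    if k.sum()>9: print(n,'handle',k.sum(),cv2.minAreaRect(W[k][:,:2].astype(np.float32)),np.percentile(z[k],[5,50,95]))
    k=(~o)&(abs(x-520)<35)&(y>-95)&(y<22)&(z>30)&(z<75); P=W[k]
    if k.sum()>9:
        cc=np.median(P,0);u,S,vt=np.linalg.svd(P-cc,full_matrices=False);print(n,'rod',k.sum(),cc.round(1),np.degrees(np.arctan2(vt[0,1],vt[0,0])),vt[0].round(3),P[P[:,1].argsort()[-5:]].round().tolist())
    # -y rim line, z~60
    k=(z>57)&(z<64)&(x>450)&(x<640)&(y<70-(x-540)*.2)&(y>-10); P=W[k][:,:2]
    ed=[P[(abs(P[:,0]-q)<6)][:,1].min() if (abs(P[:,0]-q)<6).any() else None for q in range(460,650,15)]
    print(n,'rim outer y',[None if v is None else round(float(v),1) for v in ed])
    # -y face
    k=(z>15)&(z<52)&(x>460)&(x<640)&(abs(y-(30-(x-536)*.2))<14); P=W[k]
    if k.sum()>30:
        f=np.polyfit(P[:,0],P[:,1],1); print(n,'face',k.sum(),f,'y at 536',np.polyval(f,536),'yaw',np.degrees(np.arctan(f[0])))
for cam in ('scene','top'):
    W=pts(cam,e if cam=='scene' else te)
    for q in ('slot_mouth','key_tip'):
        for g in r.place_of(q,cam)[:2]:
            i,j=map(int,g['location']); print(cam,q,g['location'],round(g['confidence'],2),W[i,j].round(1))
E
python3 look3.py
```

```text
[ 501.4483331  -143.13552382   13.74938361] 1.3629877077812407 6.3 [-0.13916897  0.50486657 -0.87649667]
s mark 22 [536.8  36.1  60.6] [528.8  29.8  58.5] [544.1  42.8  62.5]
s frame 3 [525.8  33.6  45.1] [525.   31.7  38.6] [527.7  51.4  47.4]
s handle 257 ((512.4124145507812, -142.69081115722656), (84.83306121826172, 64.5087661743164), 31.978675842285156) [ 47.49505671  64.14418744 141.69950332]
s rod 112 [522.1 -54.5  55.7] -101.91101619970641 [-0.206 -0.978  0.006] [[532.0, -16.0, 56.0], [532.0, -16.0, 52.0], [531.0, -15.0, 58.0], [533.0, -13.0, 55.0], [529.0, -11.0, 54.0]]
s rim outer y [45.2, 41.7, 38.6, 34.9, 32.9, 29.8, 27.4, 24.6, 20.3, 17.6, 15.1, 13.3, None]
s face 349 [ -0.17494857 124.62205575] y at 536 30.84962211483898 yaw -9.923386333826139
t mark 23 [536.8  35.2  61.2] [527.5  29.2  57.7] [545.8  41.4  66.7]
t frame 6 [540.   30.1  35. ] [532.   27.1  19.8] [545.6  42.1  49.5]
t rod 72 [520.9 -52.8  57. ] -101.85350213435197 [-0.205 -0.979 -0.008] [[530.0, -19.0, 57.0], [526.0, -16.0, 61.0], [530.0, -16.0, 58.0], [527.0, -13.0, 54.0], [530.0, -13.0, 56.0]]
t rim outer y [45.0, 42.6, 39.9, 37.1, 32.0, 32.1, 26.6, 24.0, 21.5, 18.8, 16.0, 13.4, None]
t face 57 [ -0.2049018  144.65373137] y at 536 34.82636392864228 yaw -11.57972686146907
scene slot_mouth [204.6, 326.9] 0.76 [527.8  34.9  26.3]
scene key_tip [206.2, 311.1] 0.62 [488.5  14.3  -1. ]
scene key_tip [218.5, 165.4] 0.61 [ 330.5 -322.     8.9]
top slot_mouth [204.5, 315.8] 0.57 [539.8  29.2  64.6]
top key_tip [210.3, 331.4] 0.43 [523.8 -19.4  56. ]
top key_tip [251.9, 340.6] 0.36 [401.3 -50.3  17.4]
```

The mouth is at about (535.6, 29.8) and the rod line crosses there about 2 mm to +x, with yaw 0.6° short. I'll correct that, lower 20 mm, and go in part way.

{"op": "move_arm", "data": {
  "increments": [
    {"tx": 0,"ty": -0.05,"tz": 1,"rx": 0,"ry": 0,"rz": -0.6,"gripper": -1},
    {"tx": 0,"ty": 0,"tz": 1,"rx": 0,"ry": 0,"rz": 0,"gripper": -1},
    {"tx": 0,"ty": 0,"tz": 0,"rx": 0,"ry": 0,"rz": 0,"gripper": -1},
    {"tx": 1.5,"ty": 0,"tz": 0,"rx": 0,"ry": 0,"rz": 0,"gripper": -1},
    {"tx": 1.5,"ty": 0,"tz": 0,"rx": 0,"ry": 0,"rz": 0,"gripper": -1},
    {"tx": 0.5,"ty": 0,"tz": 0,"rx": 0,"ry": 0,"rz": 0,"gripper": -1},
    {"tx": 0,"ty": 0,"tz": 0,"rx": 0,"ry": 0,"rz": 0,"gripper": -1}
  ],
  "squeeze": 80
}}

```text
clock: 7.3
eef_pos: [508.0, -107.4, -6.6]
tcp_rot: [3.141, -0.0, 1.377]
contact_force: [-0.1, -0.2, -1.3]
opening: 0.218
```

```bash
python3 - <<'E'
from h import *
s=r.sense(); b,e=r.grab_frame('scene'); t,te=r.grab_frame('top'); print(s['eef_pos'],s['tcp_rot'],s['contact_force'])
for n,W in (('s',pts('scene',e)),('t',pts('top',te))):
    x,y,z=np.moveaxis(W,-1,0)
    k=(abs(x-528)<22)&(y>-50)&(y<20)&(z>20)&(z<55);P=W[k]
    if len(P)>5:
        cc=np.median(P,0);u,S,vt=np.linalg.svd(P-cc,full_matrices=False);print(n,len(P),cc.round(1),vt[0].round(3),'x at mouth',cc[0]+(29.8-cc[1])*vt[0,0]/vt[0,1],P[P[:,1].argsort()[-5:]].round().tolist())
c=cv2.resize(b[170:225,290:370],(800,550),interpolation=cv2.INTER_CUBIC); save('m3',c)
E
```

```text
[ 507.97484062 -107.42093697   -6.62115538] [ 3.14126062e+00 -2.76643187e-05  1.37730251e+00] [-0.07774194 -0.19972741 -1.34906117]
s 86 [527.8 -15.3  35. ] [-0.191 -0.982  0.002] x at mouth 536.6002249999511 [[530.0, 15.0, 35.0], [534.0, 16.0, 37.0], [536.0, 17.0, 38.0], [535.0, 18.0, 34.0], [535.0, 18.0, 30.0]]
t 55 [525.8 -13.3  37.5] [-0.198 -0.98   0.005] x at mouth 534.5211884162692 [[534.0, 12.0, 38.0], [531.0, 15.0, 36.0], [534.0, 15.0, 37.0], [534.0, 18.0, 40.0], [531.0, 18.0, 35.0]]
```

View pics/m3.png

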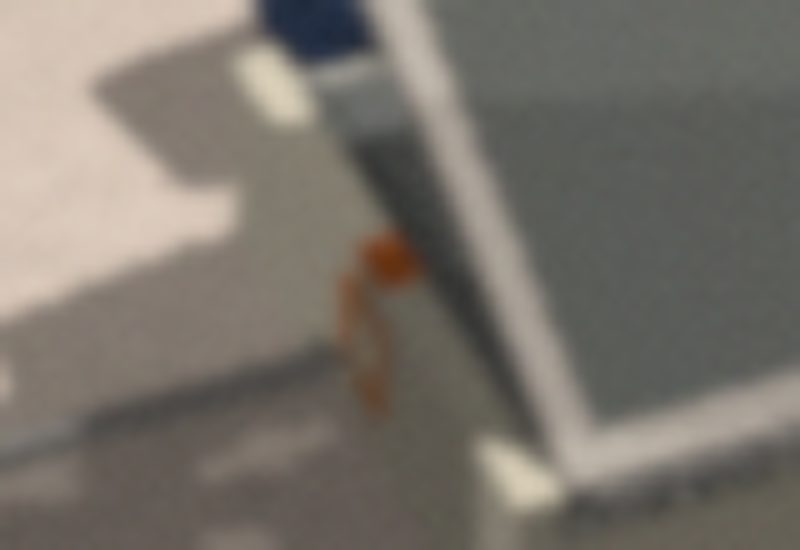

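The rod lines up with the slot frame, crossing at x≈535.5, and the tip is a few mm outside. I'll insert.

{"op": "move_arm", "data": {
  "increments": [
    {"tx": 1,"ty": 0,"tz": 0,"rx": 0,"ry": 0,"rz": 0,"gripper": -1},
    {"tx": 1,"ty": 0,"tz": 0,"rx": 0,"ry": 0,"rz": 0,"gripper": -1},
    {"tx": 0.8,"ty": 0,"tz": 0,"rx": 0,"ry": 0,"rz": 0,"gripper": -1},
    {"tx": 0,"ty": 0,"tz": 0,"rx": 0,"ry": 0,"rz": 0,"gripper": -1}
  ]
}}

```text
clock: 7.8
eef_pos: [513.3, -80.1, -6.8]
tcp_rot: [3.142, -0.0, 1.376]
contact_force: [0.0, -0.5, -1.0]
opening: 0.215
```

{"op": "move_arm", "data": {
  "increments": [
    {"tx": 0.4,"ty": 0,"tz": 0,"rx": 0,"ry": 0,"rz": 0,"gripper": -1},
    {"tx": 0.4,"ty": 0,"tz": 0,"rx": 0,"ry": 0,"rz": 0,"gripper": -1},
    {"tx": 0.4,"ty": 0,"tz": 0,"rx": 0,"ry": 0,"rz": 0,"gripper": -1}
  ]
}}

```text
clock: 8.1
eef_pos: [515.4, -69.4, -6.8]
tcp_rot: [-3.142, 0.0, 1.375]
contact_force: [-0.3, -4.4, -0.7]
opening: 0.213
```

{"op": "move_arm", "data": {
  "increments": [
    {"tx": 0.3,"ty": 0,"tz": 0,"rx": 0,"ry": 0,"rz": 0,"gripper": -1},
    {"tx": 0.3,"ty": 0,"tz": 0,"rx": 0,"ry": 0,"rz": 0,"gripper": -1}
  ]
}}

```text
clock: 8.3
eef_pos: [516.5, -63.6, -6.8]
tcp_rot: [3.142, 0.0, 1.375]
contact_force: [-0.5, -3.7, -0.2]
opening: 0.215
```

The force is about 4 N, so the tab is moving. I'll continue to the stop.

{"op": "move_arm", "data": {
  "increments": [
    {"tx": 0.2,"ty": 0,"tz": 0,"rx": 0,"ry": 0,"rz": 0,"gripper": -1},
    {"tx": 0.2,"ty": 0,"tz": 0,"rx": 0,"ry": 0,"rz": 0,"gripper": -1}
  ]
}}

```text
clock: 8.5
eef_pos: [517.3, -59.5, -6.8]
tcp_rot: [3.142, 0.0, 1.375]
contact_force: [-0.4, -3.6, -0.3]
opening: 0.215
```

{"op": "move_arm", "data": {
  "increments": [
    {"tx": 0.15,"ty": 0,"tz": 0,"rx": 0,"ry": 0,"rz": 0,"gripper": -1},
    {"tx": 0.15,"ty": 0,"tz": 0,"rx": 0,"ry": 0,"rz": 0,"gripper": -1}
  ]
}}

```text
clock: 8.7
eef_pos: [517.6, -58.1, -6.8]
tcp_rot: [-3.141, 0.002, 1.377]
contact_force: [-3.3, -24.2, 1.6]
opening: 0.213
```

The force jumped to 24 N at a depth of about 45 mm, so the tab is at its stop. I'll withdraw straight back.

{"op": "move_arm", "data": {
  "increments": [
    {"tx": 0,"ty": 0,"tz": 0,"rx": 0,"ry": 0,"rz": 0,"gripper": -1},
    {"tx": -1,"ty": 0,"tz": 0,"rx": 0,"ry": 0,"rz": 0,"gripper": -1},
    {"tx": -2,"ty": 0,"tz": 0,"rx": 0,"ry": 0,"rz": 0,"gripper": -1},
    {"tx": -2,"ty": 0,"tz": 0,"rx": 0,"ry": 0,"rz": 0,"gripper": -1},
    {"tx": -2,"ty": 0,"tz": 0,"rx": 0,"ry": 0,"rz": 0,"gripper": -1},
    {"tx": -3,"ty": 0,"tz": 0,"rx": 0,"ry": 0,"rz": 0,"gripper": -1},
    {"tx": -2,"ty": 0,"tz": -0.5,"rx": 0,"ry": 0,"rz": 0,"gripper": -1},
    {"tx": 0,"ty": 0,"tz": -0.5,"rx": 0,"ry": 0,"rz": 0,"gripper": -1}
  ]
}}

```text
clock: 9.5
eef_pos: [494.3, -176.0, 3.3]
tcp_rot: [3.141, -0.0, 1.373]
contact_force: [-0.4, 0.3, -0.7]
opening: 0.217
```

{"op": "move_arm", "data": {
  "increments": [
    {"tx": -3.68,"ty": 0.53,"tz": 0,"rx": 0,"ry": 0,"rz": 0,"gripper": -1},
    {"tx": -3.68,"ty": 0.53,"tz": 0,"rx": 0,"ry": 0,"rz": 0,"gripper": -1},
    {"tx": -3.67,"ty": 0.53,"tz": 0,"rx": 0,"ry": 0,"rz": 0,"gripper": -1},
    {"tx": -3.67,"ty": 0.53,"tz": 0,"rx": 0,"ry": 0,"rz": 0,"gripper": -1},
    {"tx": 0,"ty": 0,"tz": 0,"rx": 0,"ry": 0,"rz": 7.8,"gripper": -1},
    {"tx": 0,"ty": 0,"tz": 1,"rx": 0,"ry": 0,"rz": 0,"gripper": -1},
    {"tx": 0,"ty": 0,"tz": 1,"rx": 0,"ry": 0,"rz": 0,"gripper": -1},
    {"tx": 0,"ty": 0,"tz": 0.4,"rx": 0,"ry": 0,"rz": 0,"gripper": -1},
    {"tx": 0,"ty": 0,"tz": 0.15,"rx": 0,"ry": 0,"rz": 0,"gripper": -1},
    {"tx": 0,"ty": 0,"tz": 0,"rx": 0,"ry": 0,"rz": 0,"gripper": -1}
  ]
}}

```text
clock: 10.5
eef_pos: [486.7, -321.7, -22.7]
tcp_rot: [-3.141, -0.0, 1.241]
contact_force: [-0.5, -0.7, -0.7]
opening: 0.215
```

{"op": "move_arm", "data": {
  "increments": [
    {"tx": 0,"ty": 0,"tz": 0.1,"rx": 0,"ry": 0,"rz": 0,"gripper": -1},
    {"tx": 0,"ty": 0,"tz": 0,"rx": 0,"ry": 0,"rz": 0,"gripper": -1}
  ]
}}

```text
clock: 10.7
eef_pos: [487.1, -322.6, -23.2]
tcp_rot: [3.141, 0.0, 1.24]
contact_force: [-0.2, 0.1, -0.3]
opening: 0.218
```

{"op": "move_arm", "data": {
  "increments": [
    {"tx": 0,"ty": 0,"tz": 0,"rx": 0,"ry": 0,"rz": 0,"gripper": -0.3},
    {"tx": 0,"ty": 0,"tz": 0,"rx": 0,"ry": 0,"rz": 0,"gripper": 0.2},
    {"tx": 0,"ty": 0,"tz": 0,"rx": 0,"ry": 0,"rz": 0,"gripper": 0.2},
    {"tx": 0,"ty": 0,"tz": 0,"rx": 0,"ry": 0,"rz": 0,"gripper": 0.2},
    {"tx": 0,"ty": 0,"tz": -2,"rx": 0,"ry": 0,"rz": 0,"gripper": 0.2},
    {"tx": 0,"ty": 0,"tz": -4,"rx": 0,"ry": 0,"rz": 0,"gripper": 0.2},
    {"tx": 0,"ty": 0,"tz": -5,"rx": 0,"ry": 0,"rz": 0,"gripper": -1},
    {"tx": 0,"ty": 0,"tz": -5,"rx": 0,"ry": 0,"rz": 0,"gripper": -1},
    {"tx": 0,"ty": 0,"tz": -1,"rx": 0,"ry": 0,"rz": 0,"gripper": -1},
    {"tx": 0,"ty": 0,"tz": 0,"rx": 0,"ry": 0,"rz": 0,"gripper": -1}
  ]
}}

```text
clock: 11.7
eef_pos: [488.1, -323.6, 149.1]
tcp_rot: [3.137, 0.001, 1.239]
contact_force: [-0.0, -0.6, -0.9]
opening: 0.002
```

```bash
python3 look1.py; python3 - <<'E'
from h import *
b,e=r.grab_frame('top'); W=pts('top',e)
# stand frame
c=np.array([558,125.]); y=np.radians(-11.2); u=np.array([np.cos(y),np.sin(y)]); v=np.array([-u[1],u[0]])
S=np.stack([(W[...,:2]-c)@u,(W[...,:2]-c)@v,W[...,2]],-1)
k=(abs(S[...,1])<70)&(abs(S[...,0])<95)&(S[...,2]>65); P=S[k]; cc=np.median(P,0); _,_,vt=np.linalg.svd(P-cc,full_matrices=False); print('plate',cc.round(),vt[2],'tilt',np.arccos(abs(vt[2,2])))
print(c-50*u, c-45*u)
E
```

```text
[ 488.14070208 -323.56243754  149.07724505] [3.13700286e+00 1.19634541e-03 1.23918969e+00] 11.7 0.00204285867808902
406 ((485.6261291503906, -326.26708984375), (79.67485046386719, 20.292156219482422), 71.43073272705078) 28.069079557649623
rod 822 [ 514.80211802 -241.92092076] -108.7160476678337 [ 530.15830606 -194.96056982] 19.089526467398557
{'location': [43.2, 312.3], 'confidence': 0.61} [ 529.64401571 -196.48714853   20.18857421]
{'location': [64.5, 95.9], 'confidence': 0.69} [ 296.89798092 -111.14561482   19.31795918]
{'location': [178.4, 312.3], 'confidence': 0.67} [ 486.87854434 -320.5039682    28.73311058]
plate [ -5.  -1. 104.] [-4.30100724e-01  9.01186458e-04 -9.02780458e-01] tilt 0.4446053909025984
[508.95224223 134.71171756] [513.85701801 133.7405458 ]
```

The key lies flat on the mat at (485.6,-326.3), top at z=28, and the plate is still up with tilt 0.445. Now over to the press spot with the fingers shut.

{"op": "move_arm", "data": {
  "increments": [
    {"tx": 4.41,"ty": -1.27,"tz": -2,"rx": 0,"ry": 0,"rz": 0,"gripper": -1},
    {"tx": 4.41,"ty": -1.27,"tz": 0,"rx": 0,"ry": 0,"rz": 0,"gripper": -1},
    {"tx": 4.41,"ty": -1.27,"tz": 0,"rx": 0,"ry": 0,"rz": 0,"gripper": -1},
    {"tx": 4.41,"ty": -1.27,"tz": 0,"rx": 0,"ry": 0,"rz": 0,"gripper": -1},
    {"tx": 4.41,"ty": -1.27,"tz": 0,"rx": 0,"ry": 0,"rz": 0,"gripper": -1},
    {"tx": 4.41,"ty": -1.27,"tz": 0,"rx": 0,"ry": 0,"rz": 0,"gripper": -1},
    {"tx": 4.41,"ty": -1.27,"tz": 0,"rx": 0,"ry": 0,"rz": 0,"gripper": -1},
    {"tx": 4.41,"ty": -1.26,"tz": 0,"rx": 0,"ry": 0,"rz": 0,"gripper": -1},
    {"tx": 4.41,"ty": -1.26,"tz": 0,"rx": 0,"ry": 0,"rz": 0,"gripper": -1},
    {"tx": 4.41,"ty": -1.26,"tz": 0,"rx": 0,"ry": 0,"rz": 0,"gripper": -1},
    {"tx": 0,"ty": 0,"tz": 0,"rx": 0,"ry": 0,"rz": 0,"gripper": -1}
  ]
}}

```text
clock: 13.0
eef_pos: [509.9, 140.0, 165.0]
tcp_rot: [-3.139, -0.0, 1.243]
contact_force: [-0.1, 0.0, 0.8]
opening: -0.0
```

{"op": "move_arm", "data": {
  "increments": [
    {"tx": -0.5,"ty": 0.38,"tz": 2,"rx": 0,"ry": 0,"rz": 0,"gripper": -1},
    {"tx": 0,"ty": 0,"tz": 3,"rx": 0,"ry": 0,"rz": 0,"gripper": -1},
    {"tx": 0,"ty": 0,"tz": 2,"rx": 0,"ry": 0,"rz": 0,"gripper": -1},
    {"tx": 0,"ty": 0,"tz": 1,"rx": 0,"ry": 0,"rz": 0,"gripper": -1},
    {"tx": 0,"ty": 0,"tz": 0.5,"rx": 0,"ry": 0,"rz": 0,"gripper": -1}
  ]
}}

```text
clock: 13.5
eef_pos: [511.6, 128.9, 80.2]
tcp_rot: [-3.139, 0.002, 1.239]
contact_force: [-0.7, -0.6, 4.6]
opening: 0.003
```

{"op": "move_arm", "data": {
  "increments": [
    {"tx": 0,"ty": 0,"tz": 0.6,"rx": 0,"ry": 0,"rz": 0,"gripper": -1},
    {"tx": 0,"ty": 0,"tz": 0.6,"rx": 0,"ry": 0,"rz": 0,"gripper": -1},
    {"tx": 0,"ty": 0,"tz": 0.6,"rx": 0,"ry": 0,"rz": 0,"gripper": -1}
  ]
}}

```text
clock: 13.8
eef_pos: [513.0, 129.7, 63.9]
tcp_rot: [3.141, -0.001, 1.239]
contact_force: [-1.0, 0.2, 5.5]
opening: 0.001
```

The plate is going down at about 5.5 N. I'll continue.

{"op": "move_arm", "data": {
  "increments": [
    {"tx": 0,"ty": 0,"tz": 0.8,"rx": 0,"ry": 0,"rz": 0,"gripper": -1},
    {"tx": 0,"ty": 0,"tz": 0.8,"rx": 0,"ry": 0,"rz": 0,"gripper": -1},
    {"tx": 0,"ty": 0,"tz": 0.6,"rx": 0,"ry": 0,"rz": 0,"gripper": -1},
    {"tx": 0,"ty": 0,"tz": 0.4,"rx": 0,"ry": 0,"rz": 0,"gripper": -1}
  ]
}}

```text
clock: 14.2
eef_pos: [512.5, 129.8, 39.1]
tcp_rot: [-3.141, -0.0, 1.239]
contact_force: [-1.2, -2.2, 13.7]
opening: 0.003
```

{"op": "move_arm", "data": {
  "increments": [
    {"tx": 0,"ty": 0,"tz": 0.3,"rx": 0,"ry": 0,"rz": 0,"gripper": -1},
    {"tx": 0,"ty": 0,"tz": 0.3,"rx": 0,"ry": 0,"rz": 0,"gripper": -1}
  ]
}}

```text
clock: 14.4
eef_pos: [512.6, 129.8, 32.2]
tcp_rot: [3.141, -0.001, 1.239]
contact_force: [-1.1, 0.5, 3.7]
opening: 0.001
```

{"op": "move_arm", "data": {
  "increments": [
    {"tx": 0,"ty": 0,"tz": 0.2,"rx": 0,"ry": 0,"rz": 0,"gripper": -1},
    {"tx": 0,"ty": 0,"tz": 0.2,"rx": 0,"ry": 0,"rz": 0,"gripper": -1}
  ]
}}

```text
clock: 14.6
eef_pos: [512.6, 129.8, 28.3]
tcp_rot: [3.141, -0.001, 1.239]
contact_force: [-7.5, 0.9, 26.4]
opening: 0.004
```

The force went 13.7 N at the catch, 3.7 N after the snap, and 26 N at the stop. I'll hold briefly and lift off.

{"op": "move_arm", "data": {
  "increments": [
    {"tx": 0,"ty": 0,"tz": 0.05,"rx": 0,"ry": 0,"rz": 0,"gripper": -1},
    {"tx": 0,"ty": 0,"tz": 0,"rx": 0,"ry": 0,"rz": 0,"gripper": -1},
    {"tx": 0,"ty": 0,"tz": -0.5,"rx": 0,"ry": 0,"rz": 0,"gripper": -1},
    {"tx": 0,"ty": 0,"tz": -1,"rx": 0,"ry": 0,"rz": 0,"gripper": -1},
    {"tx": 0,"ty": 0,"tz": -4,"rx": 0,"ry": 0,"rz": 0,"gripper": -1},
    {"tx": 0,"ty": 0,"tz": -5,"rx": 0,"ry": 0,"rz": 0,"gripper": -1},
    {"tx": 0,"ty": 0,"tz": -5,"rx": 0,"ry": 0,"rz": 0,"gripper": -1},
    {"tx": -4,"ty": 0,"tz": 0,"rx": 0,"ry": 0,"rz": 0,"gripper": -1},
    {"tx": -4,"ty": 0,"tz": 0,"rx": 0,"ry": 0,"rz": 0,"gripper": -1},
    {"tx": -4,"ty": 0,"tz": 0,"rx": 0,"ry": 0,"rz": 0,"gripper": -1},
    {"tx": -4,"ty": 0,"tz": 0,"rx": 0,"ry": 0,"rz": 0,"gripper": -1},
    {"tx": 0,"ty": 0,"tz": 0,"rx": 0,"ry": 0,"rz": 0,"gripper": -1}
  ]
}}

```text
clock: 15.8
eef_pos: [458.9, -25.0, 182.6]
tcp_rot: [3.141, 0.001, 1.236]
contact_force: [0.1, 0.0, -0.3]
opening: -0.0
```

```bash
python3 - <<'E'
from h import *
s=r.sense(); print(s['eef_pos'],s['clock'])
a,d=r.grab_frame('scene'); b,e=r.grab_frame('top')
c=np.array([558,125.]); y=np.radians(-11.2); u=np.array([np.cos(y),np.sin(y)]); v=np.array([-u[1],u[0]])
for n,W in (('s',pts('scene',d)),('t',pts('top',e))):
    S=np.stack([(W[...,:2]-c)@u,(W[...,:2]-c)@v,W[...,2]],-1)
    k=(abs(S[...,1])<70)&(abs(S[...,0])<80)&(S[...,2]>40)&(S[...,2]<140)
    A=np.c_[S[k][:,:2],np.ones(k.sum())]; q=np.linalg.lstsq(A,S[k][:,2],rcond=None)[0]
    print(n,k.sum(),'slope',q[:2].round(3),'z',q[2].round(1))
save('end',np.vstack([a,b])[:, :] if 0 else cv2.resize(np.vstack([a,b]),(480,600)))
E
```

```text
[458.93719044 -25.01891243 182.57055301] 15.8
s 2314 slope [-0.014 -0.   ] z 61.1
t 2103 slope [-0.012 -0.002] z 62.2
```

View pics/end.png

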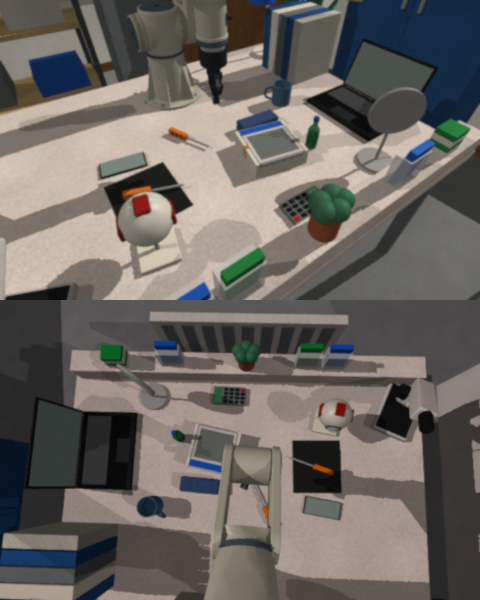

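The plate is level and holding at a slope of about 0.013. The key lies on the mat, everything else is in place, and the arm is clear. I'll hand in.

```bash
python3 -c "
from rig import r
print(r.sign_off())"
```

```text
the job is handed in; nothing more can be done
None
```

The stand's top is folded away and held by its catch, the key is back flat on the mat, and the job is handed in at about 16 s of the 61 s allowed.

- **Lock tab:** I pushed the rod in until the force rose from about 4 N to 24 N at roughly 45 mm depth, which fits the tab being at its stop. The tab is hidden, so I judged this by force and depth. The plate then pressed down.
- **Key:** after release it measured at about (486, -326) mm, with its top at about 28 mm and nearly its original heading. It was still on the mat in the final views.
- **Plate:** the force went 13.7 N at the catch, 3.7 N after it snapped over, and 26 N at the lower stop. About a second after I let go, both cameras measured a tilt of 0.012–0.014 rad, against the 0.01 expected when caught.
- **Other things on the desk:** in the final scene and top views they look standing and in place. I checked this by eye only.

**What disagreed:** the real finger ends sit about 33 mm behind the reported TCP. My first grip therefore closed on air just above the key, without touching it. I measured the offset with three cameras and allowed for it afterwards. The first two move calls were also refused, because each row needs every field filled in.

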